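Pack up the drill case

TASK

Pack up the green drill case on the fitter's bench: with the fingertips, push the upright yellow drill leaf down flat into the case first, and only then push the green cover over until it is fully shut. Do not pick anything up: the case must stay where it stands, neither lifted nor shoved along, and the tools in and around it are left alone. Finish with the hand clear.

Things in the scene. Friction and masses are not known exactly. Their poses are not given: they have to be found in the camera images.
- case: loose green steel drill case, 2.4 kg, 170 mm (its x) by 210 mm (its y) by 60 mm high, walls and floor 4 mm, open at the top. Origin at the centre of its underside. z up; -x is the front, where the leaf is hinged; +x is the back, where the cover is hinged. It slides if pushed with more than about 12 N. A 42 mm high divider across it, 22 mm behind its centre, fences off the trough at the back
- leaf (a joint): hinge angle of the yellow drill leaf: 0 = folded down flat inside the case, about 1.57 = upright, stop at 1.75. Stiff hinge: stays where it is left, about 2 to 4 N at its free half folds it
- leaf_hinge (a point): middle of the leaf's hinge line, at (-76, 0, 46) mm in the case's frame; the line runs along the case's y. Its own x points along the leaf to the free edge, z to the leaf's outer face (towards the front when upright, up when folded)
- leaf_edge (a point): middle of the leaf's free edge on its outer face. The leaf is a 4 mm plate, 85 mm from hinge to edge and 185 mm wide; the outer face is 4 mm from the hinge line and is bare, the drills and their 12 mm deep black holder are on the other face. It folds from upright over towards the cover's hinge and then lies 10 mm below the rim of the case
- cover (a joint): hinge angle of the green cover: 0 = fully shut on the rim, 1.57 = upright, stop at 1.9. Stiff hinge: stays where it is left, about 2 to 7 N near its free edge moves it towards shut
- cover_hinge (a point): middle of the cover's hinge line, at (85, 0, 60.5) mm in the case's frame; the line runs along the case's y. Its own -x points along the cover to the free edge, z to the cover's outer face (up when shut, away from the leaf when upright)
- cover_edge (a point): middle of the cover's free edge on its outer face. The cover is a 4 mm plate, 172 mm from hinge to free edge and 210 mm wide, with an aluminium pull lip 50 mm wide that sticks 3 mm past the free edge; it swings from upright over towards the leaf's side until it lies on the rim, outer face 64.5 mm above the bench
- deburrer: deburring tool, blue 16 x 80 x 16 mm handle and thin steel blade, 140 mm long in all, lying loose in the trough at the back of the case floor; origin under its middle
- oil: yellow oil bottle with a red cap, 48 mm across, 100 mm tall, standing beside the +y end of the case; origin at the centre of its underside
- tin: open round aluminium tin of brass pins, 64 mm across, 50 mm tall, standing beside the -y end of the case; origin at the centre of its underside
- padlock: brass padlock lying flat, body 42 x 44 x 18 mm, on the bench in front of the case; origin under the middle of its body
- hammer: hammer lying on the bench to the right; origin under its middle
- wrench: wrench lying on the bench to the left; origin under its middle
- brush: brush lying on the bench to the left; origin under its middle

How it is judged (in metres and radians):
On the way, in this order (a step that is already met when the one before it is completed fails the run):
1. the leaf is folded down flat while the cover still stands open (value of joint leaf below 0.1 rad and value of joint cover above 1.1 rad), for 0.2 s.
2. the cover is fully shut over the folded leaf (value of joint cover below 0.04 rad and value of joint leaf below 0.1 rad), for 0.2 s.
At the end, for the whole second after the job is handed in: The leaf lies flat in the case (within 0.10 rad), the cover is shut over it (within 0.04 rad) and at rest, the case stands flat within 30 mm of where it was, every other tool is within 40 mm of where it was (all of step 2 and velocity of joint cover between -0.05 and 0.05 rad/s and distance of case from where it was at the start of the episode below 0.03 m and angle between case's own z axis and vertical below 0.03 rad and height (world z) of case below 0.005 m and linear speed of case below 0.01 m/s and distance of each of deburrer, oil, tin, padlock, hammer, wrench, brush from where it was at the start of the episode below 0.04 m); the robot touches nothing.
It fails at once if the cover is swung over while the leaf is still up (value of joint cover below 1.1 rad and value of joint leaf above 0.3 rad).
It fails at once if the case is lifted or tipped (height (world z) of case above 0.012 m or angle between case's own z axis and vertical above 0.12 rad).
It fails at once if the case is shoved more than 30 mm along the bench (distance of case from where it was at the start of the episode above 0.03 m).
It fails at once if a tool in or around the case is lifted, knocked over or pushed more than 40 mm (distance of any of deburrer, oil, tin, padlock, hammer, wrench, brush from where it was at the start of the episode above 0.04 m or angle between any of oil, tin's own z axis and vertical above 0.5 rad).
It also fails if it takes over 58 s, if anything falls off the work surface, if the arm or the gripper's body presses on something with over 40 N, if the wrist force passes 120 N, or if a joint passes its speed limit or range.

ROBOT

A 6-joint arm with a two-finger parallel gripper is mounted at the origin on the work surface. World frame = base frame: x ahead of the robot, y to its left, z up, the work surface at z = 0. Lengths are in mm, angles in rad, forces in N, time in s.
With the tool pointing down it reaches from about 275 to 750 mm from the base axis. Payload 10.2 kg.
Tool frame: the origin (TCP) lies at the very end of the fingers, on their centre line; the grasp point (between the pads) lies 19 mm behind it (ctrl.hold_point_z is the distance from the TCP to the grasp point, in mm); z points along the fingers, y is the direction in which the jaws open and shut (so a half turn about z gives the same grasp; the last joint's range is limited). The gripper opens to 85 mm and grips with 20 to 120 N. Pads are 22 mm wide; open, the fingers measure 114 mm over their backs; the gripper's body (76 mm by 85 mm) begins 54 mm behind the grasp point. The pads swing forward as they close: fully open they stand 13 mm farther back than shut.
Start: joints at [-1.495, 0.313, 1.498, -0, 1.331, -0.223], TCP at [154.533, -501.747, 203.094] pointing down, gripper open.
Joint ranges: [-2.94, 2.94], [-0.97, 2.17], [0.19, 2.56], [-1.23, 4.37], [0.02, 3.11], [-2.88, 2.88]. Speed limits (rad/s): [2.39, 2.39, 3.01, 3.14, 3.14, 3.14].

INTERFACE

Orientations are given as a unit quaternion [w, x, y, z].
In Python, from rig import readout, cams, workorder, spotter, ctrl gives the robot as it stands.
- The arm moves only by the tool step_arm, never from a script. Its argument "plan" is text: rows parted by semicolons, each of 5 numbers parted by spaces: the shift along the tool's x, y, z in cm, then the turn about the tool's z in degrees, then the opening in per cent of the stroke, from 0 (shut) to 100 (fully open). In form: x y z twist gripper; .... A call has 1 to 10 rows; each row is the pose to reach, as a shift and turn from the pose commanded when the call began, along the tool's axes at that moment; what a row does not reach only later rows make up. A row lasts 1/10 s, in which the tool goes at most 50 mm and 8.59 degrees, less where a joint would pass 70% of its speed; a pose out of reach is approached as far as the arm can. A call with a gripper value outside its range is refused whole. The fingers move at their own pace and stop on an object; "grip_force" is the grip in N (left out, the last holds). Time passes only in rows, so rows that repeat a pose let the fingers close. It gives the time, the measured TCP pose, the force and the opening at its end, in the units of the state.
- readout.sense(): the state, without advancing time (a new reading comes with each control period).
- cams.capture(name): name is "side" or "top" or "wrist"; returns (picture, depth): 480x640x3 uint8, red, green, blue; 480x640 float32, mm along the optical axis (not along the pixel's ray), 0 where there is no reading.
- cams.camera_info(name): a dict with "vfov" (degrees; the focal length in pixels is half the picture's height over the tangent of half this angle, whatever the lens; pixels are square), "cx", "cy" (the principal point, pixels), "rvec" (rotation vector, rad) and "tvec" (3), from world to camera coordinates, as OpenCV has them. Camera axes: x right, y down, z forward; pixel columns grow to the right and rows downward; lengths in mm; the calibration is good to about 2 mm. A picture is of the moment at which its call begins: read the wrist's pose just before it. camera_info takes no time and is no camera call; for the wrist camera it gives the pose at the moment of the call.
- workorder.finish_job(): hands the job in, once; it reports no verdict.
Trained networks look in the newest picture that a camera, given by its name, has taken for a name from the list of things; names that differ only in an ending like _2 or _b are one class to them, and where a whole thing is asked for, a point or a joint stands for the part that bears it (a point fixed in the world has none). Each returns a list of dicts, best first, with "conf" (0 to 1); they miss things now and then, are a little off and sometimes report something else, mostly with a low value. They report only what shows in the picture. A call takes as long as a camera call.
- spotter.regions_of(camera, target): "pixels" (480x640 bool, what is visible of it) and "extent" ([centre column, centre row, width, height] in pixels, round what is visible of it).
The state is a dict: "time_s": time; "joints": joint angles; "dq": joint speeds; "tau": joint torques, N m; "eef_pos": TCP position; "ee_rot": TCP orientation; "force": force on the tool from outside, world axes, zero at the start; "wrist_torque": the same for the moment, N m; "grip_width": opening from 0.0 (shut) to 1.0 (fully open).
Only numpy, scipy, OpenCV 4.12 (cv2) and the standard library are available. Lean on these libraries where they do the work, as an engineer would, in place of code of your own. Each camera call takes 0.05 s, during which the arm holds its last target. There are 200 camera calls.

## Working session

There is one attempt and no reset: what is moved stays moved. The work goes in short steps, Python scripts to look and compute and a tool call to move; the robot and the scene stay as the last step left them, time stands still between calls to the robot, and variables do not carry over. Pictures are saved under pics/ and viewed, about 8 in all and at most 12, crops included, and the job is handed in when it is done.

Besides the shell and the picture viewer there is one more tool, called after "Call:" by a JSON object that holds its "api" and its "payload", one argument or row to a line. step_arm: Moves the arm, as the interface text tells. Its arguments: {"type":"object","properties":{"plan":{"type":"string"},"grip_force":{"type":"number"}},"required":["plan"]}

```bash
mkdir -p pics; ls; cat > h.py <<'E'
import numpy as np, cv2
from rig import readout, cams, workorder, spotter, ctrl
def world(cam, depth, mask=None, info=None):
    i=info or cams.camera_info(cam); f=240/np.tan(np.radians(i["vfov"])/2)
    R=cv2.Rodrigues(np.array(i["rvec"],float))[0]; t=np.array(i["tvec"],float).ravel()
    v,u=np.mgrid[:480,:640]; P=np.stack([(u-i["cx"])/f*depth,(v-i["cy"])/f*depth,depth],-1)
    W=(P-t)@R
    m=depth>0
    if mask is not None: m&=mask
    return W,m
E
python3 - <<'E'
from h import *
s=readout.sense(); print({k:np.round(v,3).tolist() for k,v in s.items()})
for c in("side","top"):
    im,d=cams.capture(c); cv2.imwrite(f"pics/{c}0.png",im[:,:,::-1]); np.save(f"{c}0.npy",d)
    print(c,cams.camera_info(c))
    W,_=world(c,d)
    for n in("case","leaf","cover","deburrer","oil","tin","padlock","hammer"):
        for r in spotter.regions_of(c,n)[:1]:
            m=r["pixels"]&(d>0); p=W[m]
            if len(p): print(n,round(r["conf"],2),np.round(r["extent"]),np.round(np.median(p,0)),np.round(np.percentile(p,3,axis=0)),np.round(np.percentile(p,97,axis=0)))
            np.save(f"{c}_{n}.npy",r["pixels"])
E
```

```text
pics
{'time_s': 0.0, 'joints': [-1.495, 0.313, 1.498, -0.0, 1.331, -0.223], 'dq': [0.002, 0.001, -0.0, -0.001, -0.001, 0.002], 'tau': [0.0, -41.227, -25.974, -0.0, 0.004, -0.0], 'eef_pos': [154.513, -501.431, 202.533], 'ee_rot': [-0.001, 0.989, 0.149, 0.0], 'force': [-0.368, -0.432, 1.703], 'wrist_torque': [-0.005, 0.026, -0.039], 'grip_width': 0.995}
side {'vfov': 46.86488253984524, 'cx': 315.43433821817064, 'cy': 235.51569128175072, 'rvec': array([ 0.88273343, -2.50185792,  1.08239336]), 'tvec': array([424.51013727, 318.22378779, 967.67517328])}
case 0.92 [282. 244. 134. 175.] [587.  -8.  64.] [493. -25.   2.] [699. 156. 222.]
leaf 0.98 [249. 275.  72.  65.] [593. 152.  99.] [510. 148.  61.] [685. 156. 130.]
cover 0.83 [305. 210.  84. 107.] [587. -19. 154.] [495. -27.  63.] [696. -13. 231.]
deburrer 0.85 [295. 265.  48.  29.] [577.  18.  16.] [530.  11.   8.] [658.  25.  21.]
oil 0.78 [223. 232.  22.  35.] [754.  76.  64.] [741.  52.  13.] [780.  92. 100.]
tin 0.85 [328. 332.  35.  35.] [420. 114.  26.] [389.  84.   3.] [449. 145.  49.]
padlock 0.95 [215. 331.  32.  32.] [599. 250.
[... 317 characters left out ...]
2, 1485.10854717])}
case 0.65 [292. 220.  65.  86.] [601.  69.   7.] [495. -26.  -2.] [700. 147. 231.]
leaf 0.55 [264. 219.  15.  68.] [601. 144.  93.] [514. 132.  63.] [680. 151. 133.]
cover 0.88 [324. 218.  10.  80.] [586. -24. 209.] [502. -31.  86.] [687. -17. 238.]
deburrer 0.74 [311. 226.   1.  47.] [582.  12.  17.] [532.   3.   1.] [659.  21.  24.]
oil 0.77 [293. 169.  14.  19.] [756.  64.  67.] [742.  45.  12.] [781.  86. 102.]
tin 0.92 [274. 284.  25.  21.] [422. 113.   9.] [393.  82.  -2.] [449. 140.  52.]
padlock 0.49 [231. 220.  20.  26.] [602. 244.  16.] [577. 224.   5.] [645. 266.  22.]
hammer 0.55 [460. 259.  44.  91.] [ 537. -439.   23.] [ 396. -480.    0.] [ 637. -379.   30.]
```

```bash
python3 - <<'E'
from h import *
a=cv2.imread("pics/side0.png")[120:420,150:470]; b=cv2.imread("pics/top0.png")[130:330,200:400]
cv2.imwrite("pics/v1.png",np.hstack([cv2.resize(a,(440,412)),cv2.resize(b,(360,412))]))
for c in("side","top"):
    d=np.load(c+"0.npy"); W,_=world(c,d)
    for n in("leaf","cover"):
        m=cv2.erode(np.load(f"{c}_{n}.npy").astype(np.uint8),np.ones((3,3)))>0
        p=W[m&(d>0)]
        if len(p)<30: continue
        # robust plane
        q=p
        for _ in range(6):
            o=q.mean(0); nrm=np.linalg.svd(q-o,full_matrices=False)[2][2]; r=(p-o)@nrm; q=p[abs(r)<4]
        print(c,n,len(p),len(q),"o",o.round(1),"n",nrm.round(3),"yaw of y-axis",np.degrees(np.arctan2(-nrm[0],nrm[1])).round(2),"zmax",np.percentile(q[:,2],99.5).round(1))
        for lo in (70,100,120,140,180,210):
            z=q[(q[:,2]>lo)&(q[:,2]<lo+20)]
            if len(z)>20: print("  z",lo,z.mean(0).round(1),np.percentile(z[:,0],[1,99]).round(1))
E
```

```text
side leaf 1219 1214 o [593.3 152.5  98.5] n [-0.023 -0.999  0.047] yaw of y-axis 178.71 zmax 130.9
  z 70 [591.3 151.8  80.4] [507.1 684.7]
  z 100 [592.  153.1 110.3] [508.8 683.2]
  z 120 [598.  153.6 125.5] [510.  681.2]
side cover 4818 4698 o [588.6 -18.9 153.6] n [-0.02  -0.998 -0.059] yaw of y-axis 178.87 zmax 234.0
  z 70 [588.8 -15.5  79.7] [492.3 695. ]
  z 100 [587.  -15.8 110.2] [492.3 693.1]
  z 120 [589.9 -17.  130.1] [494.3 695.5]
  z 140 [590.1 -18.2 150.2] [495.  695.6]
  z 180 [589.4 -20.5 189.9] [491.  697.2]
  z 210 [587.5 -23.8 219.4] [492.6 695. ]
top leaf 436 294 o [591.1 144.8  96.7] n [ 0.027  0.993 -0.112] yaw of y-axis -1.56 zmax 135.0
  z 70 [584.3 143.   77.2] [513.4 670.9]
  z 100 [597.3 146.6 110. ] [514.  677.1]
  z 120 [599.4 147.3 127.2] [514.1 683.5]
top cover 252 226 o [583.8 -23.9 202.6] n [0.019 0.997 0.069] yaw of y-axis -1.1 zmax 239.5
  z 140 [560.  -20.  150.4] [501.3 670.7]
  z 180 [575.4 -22.7 189.4] [499.9 682.1]
  z 210 [582. -26. 220.] [506.7 664.8]
```

View pics/v1.png

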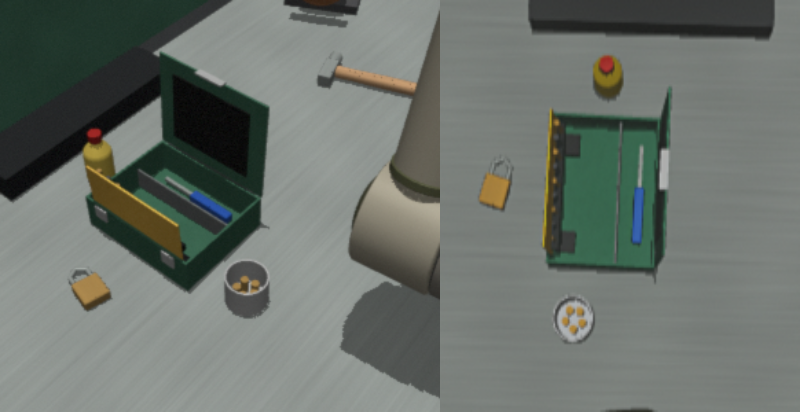

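The case's x axis points to about world −y, turned about 1.2°. Its origin is near (595, 71). The leaf stands at y≈152 (left in the top view) and the cover at y≈−20. First I go over, high, to the front of the leaf.

Call:
{"api": "step_arm", "payload": {
  "plan": "0 0 -5 0 0; 0 0 -10 0 0; 3 -3 -15 8 0; 8 -7 -15 16 0; 13 -11 -15 18.3 0; 18 -15 -15 18.3 0; 22 -18.5 -15 18.3 0; 26 -22 -15 18.3 0; 30 -25.5 -15 18.3 0; 34 -29 -15 18.3 0"
}}

```text
time_s: 1.9
eef_pos: [360.2, -178.1, 353.3]
ee_rot: [0.0, 1.0, -0.01, 0.0]
force: [1.5, -1.2, -0.3]
grip_width: -0.003
```

Call:
{"api": "step_arm", "payload": {
  "plan": "0 0 0 0 0"
}}

```text
time_s: 2.0
eef_pos: [361.6, -175.5, 353.6]
ee_rot: [-0.0, 1.0, -0.006, 0.001]
force: [-0.3, 0.1, 0.1]
grip_width: -0.002
```

Call:
{"api": "step_arm", "payload": {
  "plan": "3 -4 0 0 0; 6 -8 0 0 0; 9 -12 0 0 0; 12 -16 0 0 0; 15 -20 0 0 0; 18 -24 0 0 0; 20 -29 0 0 0; 22 -34 0 0 0; 22.5 -37.5 0 0 0; 22.5 -37.5 0 0 0"
}}

```text
time_s: 3.0
eef_pos: [592.7, 193.9, 351.4]
ee_rot: [-0.0, 1.0, -0.008, -0.001]
force: [0.3, -1.1, -0.9]
grip_width: 0.003
```

Call:
{"api": "step_arm", "payload": {
  "plan": "0 0 0 0 0;0 0 0 0 0"
}}

```text
time_s: 3.2
eef_pos: [592.4, 188.9, 353.1]
ee_rot: [0.0, 1.0, -0.011, 0.0]
force: [-0.9, -0.5, 0.1]
grip_width: -0.002
```

```bash
cat > arc.py <<'E'
from h import *
from scipy.spatial.transform import Rotation as Ro
O=np.array([595,71.]); ex=np.array([-.021,-1.]); 
def plan(kind,s,h,thetas,N=0,clear=0):
    st=readout.sense(); p=np.array(st["eef_pos"]); w,x,y,z=st["ee_rot"]; R=Ro.from_quat([x,y,z,w]).as_matrix()
    print("pos",p.round(1),"R",R.round(3).tolist())
    for t in thetas:
        c,sn=np.cos(t),np.sin(t)
        if kind=="leaf": X=-76+s*c-4*sn-h-clear; Z=46+s*sn+4*c
        else: X=85-s*c+4*sn+h+clear; Z=60.5+s*sn+4*c
        tgt=np.r_[O+ex*X,Z]; print(round(t,2),tgt.round(1),(R.T@(tgt-p)/10).round(2))
E
python3 - <<'E'
from arc import *
plan("leaf",68,14.5,[1.62],clear=15)
plan("leaf",68,14.5,np.linspace(1.62,0,20))
E
```

```text
pos [592.4 188.9 353.1] R [[1.0, -0.022, 0.0], [-0.022, -1.0, -0.0], [0.0, 0.0, -1.0]]
1.62 [597.4 183.8 113.7] [ 0.51  0.48 23.94]
pos [592.4 188.9 353.1] R [[1.0, -0.022, 0.0], [-0.022, -1.0, -0.0], [0.0, 0.0, -1.0]]
1.62 [597.1 168.8 113.7] [ 0.51  1.98 23.94]
1.53 [596.9 163.  114.1] [ 0.51  2.56 23.91]
1.45 [596.8 157.2 114. ] [ 0.51  3.14 23.92]
1.36 [596.7 151.5 113.4] [ 0.51  3.72 23.98]
1.28 [596.6 145.8 112.3] [ 0.51  4.29 24.09]
1.19 [596.5 140.2 110.7] [ 0.51  4.85 24.25]
1.11 [596.3 134.7 108.6] [ 0.51  5.39 24.45]
1.02 [596.2 129.5 106.1] [ 0.51  5.92 24.7 ]
0.94 [596.1 124.5 103.2] [ 0.51  6.42 25.  ]
0.85 [596.  119.8  99.8] [ 0.51  6.89 25.33]
0.77 [595.9 115.3  96.1] [ 0.51  7.34 25.71]
0.68 [595.8 111.2  92. ] [ 0.51  7.75 26.12]
0.6 [595.8 107.5  87.5] [ 0.51  8.12 26.56]
0.51 [595.7 104.2  82.8] [ 0.51  8.45 27.04]
0.43 [595.6 101.2  77.8] [ 0.51  8.74 27.54]
0.34 [595.6  98.8  72.5] [ 0.51  8.99 28.07]
0.26 [595.5  96.7  67.1] [ 0.51  9.2  28.61]
0.17 [595.5  95.2  61.5] [ 0.51  9.35 29.17]
0.09 [595.5  94.1  55.8] [ 0.51  9.46 29.74]
0.0 [595.5  93.5  50. ] [ 0.51  9.52 30.32]
```

Call:
{"api": "step_arm", "payload": {
  "plan": "0.2 0 4 0 0; 0.5 0 8 0 0; 0.5 0 12 0 0; 0.5 0 16 0 0; 0.5 0 19 0 0; 0.5 0 21.5 0 0; 0.5 0 23 0 0; 0.5 0 24 0 0; 0.5 0 24 0 0; 0.5 0 24 0 0"
}}

```text
time_s: 4.2
eef_pos: [597.8, 189.6, 114.1]
ee_rot: [-0.0, 1.0, -0.011, 0.001]
force: [-0.3, 1.0, -0.0]
grip_width: -0.001
```

```bash
python3 - <<'E'
from h import *
print(readout.sense()["eef_pos"])
im,d=cams.capture("side"); cv2.imwrite("pics/s1.png",cv2.resize(im[120:420,150:470,::-1],(640,600)))
E
```

```text
[597.76405399 189.63054434 114.08615353]
```

View pics/s1.png

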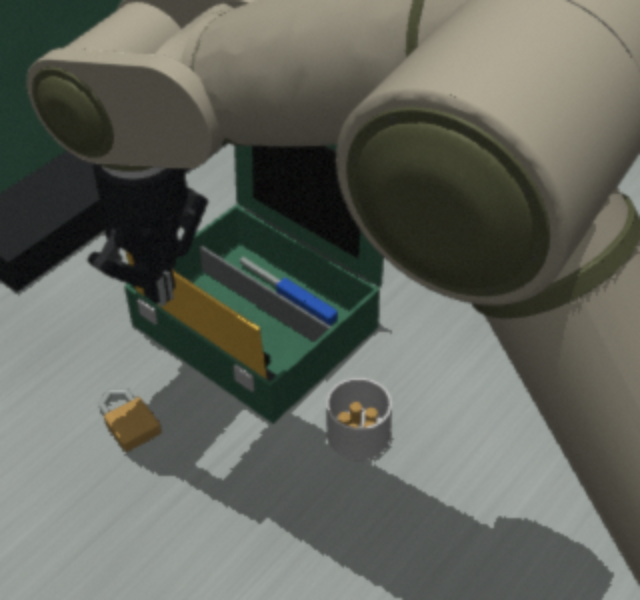

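Call:
{"api": "step_arm", "payload": {
  "plan": "0 0.8 0 0 0; 0 1.5 0 0 0; 0 2.05 0 0 0; 0 2.6 0 0 0; 0 3.2 0 0 0; 0 3.8 0.1 0 0; 0 4.35 0.2 0 0; 0 4.9 0.35 0 0; 0 5.45 0.55 0 0; 0 6 0.8 0 0"
}}

```text
time_s: 5.25
eef_pos: [596.0, 129.7, 104.8]
ee_rot: [-0.0, 1.0, -0.01, -0.0]
force: [-1.2, -0.2, -0.6]
grip_width: -0.001
```

```bash
cat > chk.py <<'E'
from h import *
import sys
st=readout.sense(); print(np.round(st["eef_pos"],1),np.round(st["force"],1))
for c in sys.argv[1:]:
    im,d=cams.capture(c); W,_=world(c,d); cv2.imwrite(f"pics/{c}_t{st['time_s']:.1f}.png",cv2.resize(im[120:420,150:470,::-1],(640,600)))
    for n in("leaf","cover","case","oil","tin","padlock","deburrer"):
        for r in spotter.regions_of(c,n)[:1]:
            m=cv2.erode(r["pixels"].astype(np.uint8),np.ones((3,3)))>0
            p=W[m&(d>0)]
            if len(p)<15: continue
            o=p.mean(0)
            for _ in range(5):
                q=p[abs((p-o)@(nn:=np.linalg.svd(p-o,full_matrices=False)[2][2]))<5]; o=q.mean(0) if len(q)>10 else o
            print(c,n,round(r["conf"],2),"med",np.median(p,0).round(1),"lo",np.percentile(p,2,axis=0).round(),"hi",np.percentile(p,98,axis=0).round(),"n",nn.round(3))
E
python3 chk.py side
```

```text
[596.  129.7 104.8] [-1.2 -0.2 -0.6]
side leaf 0.73 med [589.7 152.6  99.9] lo [510. 149.  67.] hi [681. 156. 130.] n [ 0.021  0.999 -0.047]
side cover 0.77 med [580.9 -17.4 140.7] lo [495. -24.  68.] hi [680. -12. 219.] n [-0.017 -0.999 -0.05 ]
side case 0.85 med [579.9   7.9  60. ] lo [492. -23.   1.] hi [696. 157. 208.] n [-0.137 -0.513 -0.847]
side oil 0.6 med [757.7  78.7  73.4] lo [742.  61.  25.] hi [775.  93. 101.] n [ 0.766 -0.591 -0.251]
side tin 0.68 med [421.  113.2  25.8] lo [389.  84.   2.] hi [450. 145.  50.] n [ 0.158  0.202 -0.967]
side padlock 0.97 med [596.9 251.7  15.7] lo [575. 229.   5.] hi [643. 272.  20.] n [ 0.016 -0.019  1.   ]
side deburrer 0.89 med [569.8  20.4  17.6] lo [531.  13.  11.] hi [652.  25.  22.] n [-0.034 -0.35  -0.936]
```

```bash
ls pics; python3 - <<'E'
from h import *
im,d=cams.capture("top"); cv2.imwrite("pics/t_b.png",cv2.resize(im[130:330,200:400,::-1],(500,500)))
im,d=cams.capture("side"); im=cv2.resize(im[190:340,180:330,::-1],(500,500))
cv2.imwrite("pics/b.png",cv2.resize(np.hstack([im,cv2.imread("pics/t_b.png")]),(800,400)))
E
```

```text
s1.png
side0.png
side_t5.2.png
top0.png
v1.png
```

View pics/b.png

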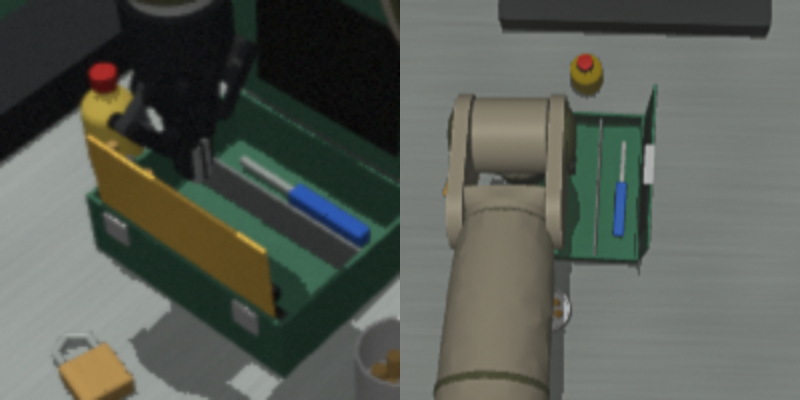

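```bash
python3 - <<'E'
from h import *
i=cams.camera_info("side"); f=240/np.tan(np.radians(i["vfov"])/2); K=np.array([[f,0,i["cx"]],[0,f,i["cy"]],[0,0,1]])
def pr(p): return cv2.projectPoints(np.array([p],float),np.array(i["rvec"]),np.array(i["tvec"]),K,None)[0].ravel().round(1)
print("tcp now",pr([596,129.7,104.8]),"start",pr([597.8,189.6,114.1]))
print("leaf edge mid",pr([593,154,131]))
im,d=cams.capture("side"); W,_=world("side",d)
p=W[(d>0)&(abs(W[...,0]-596)<40)&(abs(W[...,1]-130)<60)&(W[...,2]>60)&(W[...,2]<200)]
g=im[(d>0)&(abs(W[...,0]-596)<40)&(abs(W[...,1]-130)<60)&(W[...,2]>60)&(W[...,2]<200)]
for z in range(60,200,10):
    m=(p[:,2]>=z)&(p[:,2]<z+10)&(g.max(1)<90)
    if m.sum()>3: print(z,m.sum(),np.percentile(p[m],[5,50,95],axis=0).round().tolist())
E
```

```text
tcp now [254.7 264.5] start [232.  278.3]
leaf edge mid [246.  262.9]
60 25 [[559.0, 151.0, 60.0], [588.0, 153.0, 61.0], [624.0, 156.0, 62.0]]
130 13 [[584.0, 126.0, 133.0], [587.0, 135.0, 137.0], [591.0, 140.0, 139.0]]
140 59 [[584.0, 122.0, 141.0], [589.0, 138.0, 145.0], [601.0, 145.0, 149.0]]
150 52 [[584.0, 119.0, 151.0], [589.0, 138.0, 156.0], [600.0, 145.0, 159.0]]
160 48 [[584.0, 121.0, 160.0], [587.0, 135.0, 165.0], [592.0, 145.0, 169.0]]
170 54 [[582.0, 107.0, 171.0], [585.0, 130.0, 177.0], [591.0, 149.0, 180.0]]
180 140 [[582.0, 102.0, 181.0], [585.0, 142.0, 185.0], [604.0, 162.0, 190.0]]
190 121 [[580.0, 94.0, 190.0], [585.0, 143.0, 195.0], [603.0, 171.0, 200.0]]
```

```bash
python3 - <<'E'
from h import *
im,d=cams.capture("side"); W,_=world("side",d)
m=(d>0)&(abs(W[...,0]-596)<40)&(W[...,1]>95)&(W[...,1]<148)&(W[...,2]>75)&(W[...,2]<150)
v,u=np.nonzero(m)
for k in range(v.max()-25,v.max()+1):
    j=v==k
    if j.any(): print(k,u[j].min(),u[j].max(),W[v[j],u[j]].mean(0).round().tolist(),im[v[j],u[j]].mean(0).round().tolist())
cv2.imwrite("pics/z.png",cv2.resize(im[220:300,205:305,::-1],(800,600),interpolation=cv2.INTER_CUBIC))
print(readout.sense()["eef_pos"],readout.sense()["grip_width"],ctrl.hold_point_z)
E
```

```text
247 259 259 [591.0, 118.0, 148.0] [28.0, 30.0, 30.0]
248 259 259 [588.0, 121.0, 149.0] [29.0, 33.0, 30.0]
249 259 259 [588.0, 121.0, 146.0] [42.0, 44.0, 44.0]
250 258 259 [586.0, 124.0, 147.0] [51.0, 52.0, 52.0]
251 245 259 [591.0, 129.0, 145.0] [41.0, 44.0, 43.0]
252 245 258 [590.0, 133.0, 146.0] [40.0, 42.0, 42.0]
253 245 259 [590.0, 136.0, 146.0] [39.0, 42.0, 42.0]
254 246 259 [590.0, 137.0, 144.0] [38.0, 40.0, 40.0]
255 247 258 [589.0, 138.0, 142.0] [36.0, 38.0, 38.0]
256 249 257 [587.0, 139.0, 142.0] [38.0, 41.0, 40.0]
257 250 256 [589.0, 138.0, 137.0] [51.0, 57.0, 54.0]
258 253 254 [589.0, 137.0, 133.0] [67.0, 76.0, 70.0]
259 243 243 [618.0, 139.0, 114.0] [59.0, 56.0, 35.0]
[596.01640722 130.28713073 105.04924487] -0.0011928688294539336 18.700000000000003
```

View pics/z.png

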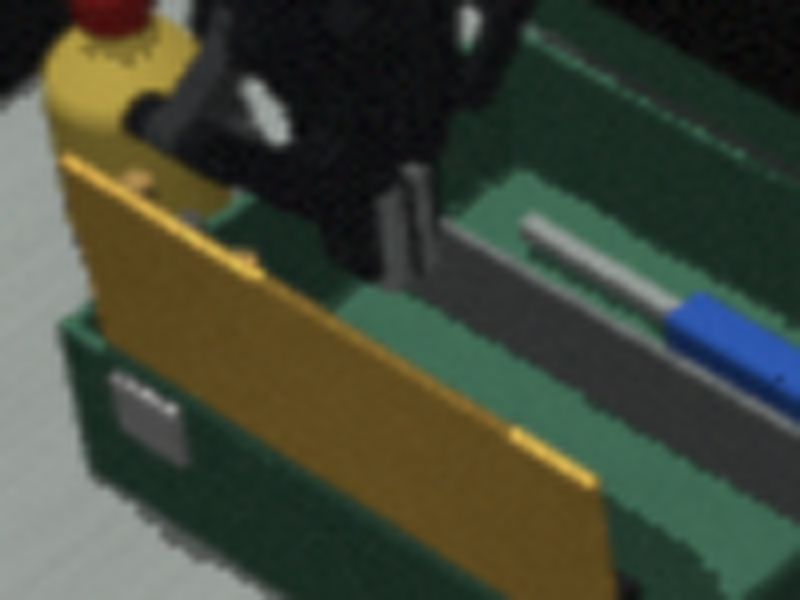

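The tips show at z≈136 (zoomed crop, tip at about column 400, row 285), but the state says 105. So the real fingertips are about 30 mm above the reported TCP, and they passed over the leaf without touching it. I go back over and come down 30 mm lower.

Call:
{"api": "step_arm", "payload": {
  "plan": "0 0 -2 0 0; 0 -1 -4 0 0; 0 -3 -4 0 0; 0 -5 -4 0 0; 0 -6.2 -4 0 0; 0 -6.2 -2 0 0; 0 -6.2 0 0 0; 0 -6.2 1 0 0; 0 -6.2 2 0 0; 0 -6.2 2 0 0"
}}

```text
time_s: 6.85
eef_pos: [596.9, 192.0, 84.0]
ee_rot: [0.0, 1.0, -0.01, -0.001]
force: [-0.1, 1.1, -0.2]
grip_width: 0.002
```

```bash
python3 - <<'E'
from h import *
print(readout.sense()["eef_pos"])
im,d=cams.capture("side"); W,_=world("side",d)
m=(d>0)&(abs(W[...,0]-596)<14)&(W[...,1]>165)&(W[...,1]<225)&(W[...,2]>40)&(W[...,2]<150)
v,u=np.nonzero(m)
for k in range(v.max()-20,v.max()+1):
    j=v==k
    if j.any(): print(k,u[j].min(),u[j].max(),W[v[j],u[j]].mean(0).round().tolist(),im[v[j],u[j]].mean(0).round().tolist())
E
```

```text
[596.89513866 191.96546113  83.99136271]
265 238 238 [586.0, 179.0, 150.0] [53.0, 42.0, 17.0]
267 237 237 [589.0, 181.0, 144.0] [48.0, 41.0, 23.0]
268 233 237 [589.0, 185.0, 145.0] [54.0, 53.0, 50.0]
269 234 237 [588.0, 185.0, 143.0] [53.0, 52.0, 49.0]
270 233 237 [587.0, 188.0, 143.0] [42.0, 43.0, 40.0]
271 232 237 [587.0, 189.0, 142.0] [41.0, 42.0, 40.0]
272 227 237 [588.0, 193.0, 142.0] [44.0, 44.0, 44.0]
273 225 238 [589.0, 195.0, 140.0] [40.0, 40.0, 38.0]
274 224 238 [590.0, 196.0, 137.0] [38.0, 39.0, 37.0]
275 223 238 [590.0, 198.0, 135.0] [36.0, 36.0, 36.0]
276 223 237 [590.0, 199.0, 133.0] [37.0, 38.0, 38.0]
277 223 237 [590.0, 199.0, 131.0] [38.0, 39.0, 37.0]
278 223 237 [591.0, 200.0, 128.0] [37.0, 38.0, 37.0]
279 224 237 [590.0, 200.0, 126.0] [37.0, 38.0, 38.0]
280 225 237 [590.0, 199.0, 123.0] [38.0, 39.0, 39.0]
281 226 236 [589.0, 199.0, 121.0] [35.0, 37.0, 37.0]
282 227 235 [589.0, 200.0, 118.0] [37.0, 41.0, 40.0]
283 229 233 [589.0, 200.0, 116.0] [51.0, 54.0, 53.0]
284 231 232 [590.0, 199.0, 112.0] [53.0, 61.0, 56.0]
```

Tips now at z≈114 in front of the leaf, again 30 mm above the reading. Pushing along the arc, with z corrected.

Call:
{"api": "step_arm", "payload": {
  "plan": "0 0.8 0 0 0; 0 1.6 0 0 0; 0 2.3 0 0 0; 0 2.9 0 0 0; 0 3.45 0 0 0; 0 4.05 0.1 0 0; 0 4.6 0.2 0 0; 0 5.2 0.35 0 0; 0 5.7 0.55 0 0; 0 6.2 0.8 0 0"
}}

```text
time_s: 7.9
eef_pos: [596.0, 129.7, 76.8]
ee_rot: [0.0, 1.0, -0.01, -0.0]
force: [0.3, 0.6, 1.0]
grip_width: 0.002
```

```bash
python3 chk.py side | grep -E "^\[|leaf|cover"
```

```text
[596.  129.7  76.8] [0.3 0.6 1. ]
side leaf 0.69 med [566.6 133.9  79.3] lo [511. 115.  56.] hi [680. 146. 120.] n [-0.02  -0.902 -0.431]
side cover 0.86 med [583.  -16.6 124.6] lo [498. -21.  70.] hi [682. -13. 196.] n [-0.017 -0.999 -0.039]
```

Call:
{"api": "step_arm", "payload": {
  "plan": "0 0.5 0.35 0 0; 0 1 0.7 0 0; 0 1.45 1.05 0 0; 0 1.85 1.5 0 0; 0 2.2 1.95 0 0; 0 2.55 2.4 0 0; 0 2.85 2.9 0 0; 0 3.1 3.4 0 0; 0 3.3 4 0 0; 0 3.3 4 0 0"
}}

```text
time_s: 9.3
eef_pos: [594.8, 97.0, 35.9]
ee_rot: [-0.0, 1.0, -0.01, -0.001]
force: [-0.6, -0.0, 1.2]
grip_width: 0.002
```

```bash
python3 chk.py side | grep -E "^\[|leaf|cover"
```

```text
[594.8  97.   35.9] [-0.6 -0.   1.2]
side leaf 0.76 med [571.1 115.4  56.5] lo [511.  71.  49.] hi [683. 142.  68.] n [0.005 0.238 0.971]
side cover 0.93 med [569.  -16.1 121.4] lo [495. -20.  69.] hi [642. -12. 181.] n [-0.009 -0.999 -0.038]
```

Call:
{"api": "step_arm", "payload": {
  "plan": "0 0.1 0.4 0 0; 0 0.2 0.8 0 0; 0 0.25 1.1 0 0; 0 0.3 1.4 0 0; 0 0.3 1.6 0 0; 0 0.3 1.6 0 0"
}}

```text
time_s: 10.3
eef_pos: [595.3, 94.1, 21.8]
ee_rot: [0.0, 1.0, -0.01, 0.0]
force: [-3.7, -0.3, 9.0]
grip_width: -0.0
```

```bash
python3 chk.py side | grep -E "^\[|leaf|cover"
```

```text
[595.3  94.1  21.8] [-3.7 -0.3  9. ]
side leaf 0.64 med [568.1 115.   48.8] lo [510.  69.  46.] hi [682. 142.  52.] n [ 0.001 -0.005  1.   ]
side cover 0.8 med [567.1 -15.8 115.5] lo [496. -20.  67.] hi [641. -12. 169.] n [-0.009 -0.999 -0.035]
```

Leaf flat (normal 0.005 rad off vertical, 9 N contact, cover still open). Now up, over the cover and down behind it.

Call:
{"api": "step_arm", "payload": {
  "plan": "0 0 -0.5 0 0; 0 0 -3 0 0; 0 0 -7 0 0; 0 0 -11.5 0 0; 0 0 -16 0 0; 0 0 -20.5 0 0; 0 0 -25 0 0; 0 0 -29 0 0; 0 0 -29 0 0; 0 0 -29 0 0"
}}

```text
time_s: 11.7
eef_pos: [595.3, 94.2, 311.0]
ee_rot: [-0.0, 1.0, -0.01, 0.0]
force: [0.5, -0.5, -1.0]
grip_width: -0.005
```

Call:
{"api": "step_arm", "payload": {
  "plan": "0 2 0 0 0; 0 5 0 0 0; 0 8.5 0 0 0; 0 12 0 0 0; 0 15 0 0 0; 0 16.2 0 0 0; 0 16.2 0 0 0; 0 16.2 0 0 0"
}}

```text
time_s: 12.5
eef_pos: [591.9, -66.8, 310.4]
ee_rot: [-0.0, 1.0, -0.01, -0.001]
force: [-0.1, 0.3, -0.0]
grip_width: -0.001
```

```bash
python3 chk.py side top | grep -E "^\[|leaf|cover|oil|tin|deb"; python3 - <<'E'
from arc import *
plan("cover",150,14.5,[1.62],clear=20)
plan("cover",150,14.5,np.linspace(1.62,0,25))
E
```

```text
[591.9 -66.8 310.4] [-0.1  0.3 -0. ]
side leaf 0.81 med [592.9 104.9  48.9] lo [511.  66.  46.] hi [684. 142.  52.] n [-0.     0.005 -1.   ]
side cover 0.75 med [586.8 -18.4 155.9] lo [496. -26.  68.] hi [695. -13. 231.] n [-0.022 -0.998 -0.053]
side oil 0.56 med [753.1  79.9  58.5] lo [741.  60.  12.] hi [770.  93. 100.] n [-0.766  0.613  0.195]
side tin 0.7 med [419.7 113.4  25.8] lo [389.  84.   4.] hi [449. 145.  49.] n [-0.04   0.099 -0.994]
side deburrer 0.84 med [571.6  19.   17.1] lo [531.  11.   9.] hi [658.  25.  21.] n [-0.03  -0.287 -0.957]
top leaf 0.96 med [597.8 100.9  49.6] lo [513.  63.  43.] hi [685. 139.  56.] n [0.003 0.002 1.   ]
top cover 0.43 med [599.4 -22.6 234.2] lo [587. -27. 230.] hi [609. -20. 240.] n [ 0.113 -0.87   0.48 ]
top oil 0.75 med [755.7  64.4  70.9] lo [742.  45.  26.] hi [779.  85. 104.] n [-0.924 -0.184  0.335]
top tin 0.62 med [422.  114.3   6.1] lo [394.  93.  -2.] hi [447. 139.  34.] n [-0.172 -0.527 -0.833]
pos [591.9 -67.8 311. ] R [[1.0, -0.021, 0.0], [-0.021, -1.0, 0.0], [0.0, -0.0, -1.0]]
1.62 [592.3 -59.9 210.1] [ 0.02 -0.8  10.09]
p
[... 630 characters left out ...]
0.02 -13.21  13.26]
0.81 [595.   72.  171.9] [  0.02 -13.99  13.91]
0.74 [595.2  79.3 164.9] [  0.02 -14.72  14.62]
0.68 [595.3  86.1 157.4] [  0.02 -15.4   15.37]
0.61 [595.4  92.4 149.4] [  0.02 -16.02  16.16]
0.54 [595.6  98.1 141.1] [  0.02 -16.6   17.  ]
0.47 [595.7 103.2 132.3] [  0.02 -17.11  17.87]
0.4 [595.8 107.8 123.3] [  0.02 -17.57  18.77]
0.34 [595.9 111.7 113.9] [  0.02 -17.96  19.71]
0.27 [595.9 115.  104.4] [ 2.000e-02 -1.829e+01  2.067e+01]
0.2 [596.  117.6  94.6] [ 2.000e-02 -1.855e+01  2.164e+01]
0.14 [596.  119.6  84.7] [ 2.000e-02 -1.875e+01  2.264e+01]
0.07 [596.  120.9  74.6] [ 2.000e-02 -1.888e+01  2.364e+01]
0.0 [596.1 121.5  64.5] [ 2.000e-02 -1.894e+01  2.465e+01]
```

Call:
{"api": "step_arm", "payload": {
  "plan": "0 0 4 0 0; 0 0 8 0 0; 0 0 11 0 0; 0 0 12.9 0 0; 0 0 12.9 0 0; 0 -1 12.9 0 0; 0 -2 12.9 0 0; 0 -2.8 12.9 0 0; 0 -3.8 12.9 0 0; 0 -4.8 12.9 0 0"
}}

```text
time_s: 14.3
eef_pos: [593.3, -19.2, 182.8]
ee_rot: [0.0, 1.0, -0.01, 0.001]
force: [1.1, -3.0, 1.2]
grip_width: 0.001
```

```bash
python3 chk.py side | grep -E "^\[|leaf|cover|case"
```

```text
[593.3 -19.2 182.8] [ 1.1 -3.   1.2]
side leaf 0.56 med [592.2 104.7  48.8] lo [511.  67.  45.] hi [682. 141.  52.] n [-0.    -0.002  1.   ]
side cover 0.83 med [586.9  -4.6 157.7] lo [495. -15.  69.] hi [694.   3. 232.] n [ 0.02   0.996 -0.086]
side case 0.85 med [587.8   4.6  50.3] lo [492. -15.   4.] hi [699. 157. 224.] n [-0.111 -0.703 -0.702]
```

```bash
python3 - <<'E'
from h import *
im,_=cams.capture("side"); cv2.imwrite("pics/c1.png",cv2.resize(im[90:390,150:470,::-1],(640,600)))
E
```

```text
(no output)
```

View pics/c1.png

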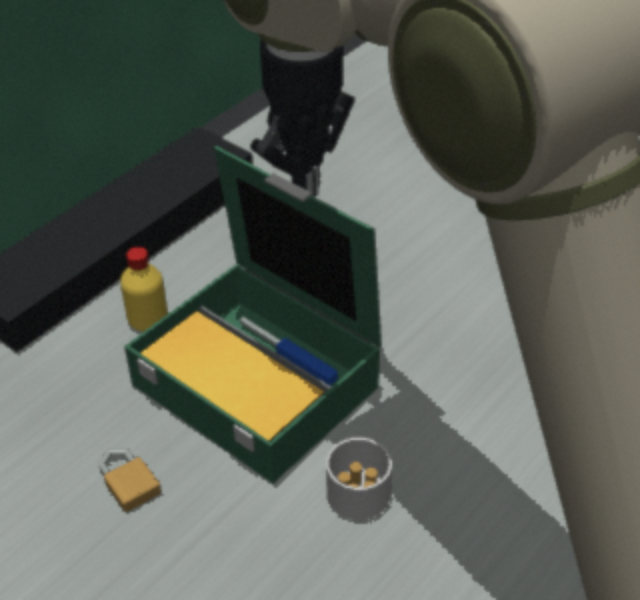

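The leaf lies flat (yellow panel around (240,370)), and the fingers are pushing the cover's top edge near the lip (290,185). Continuing along the arc.

Call:
{"api": "step_arm", "payload": {
  "plan": "0 -1 0.1 0 0; 0 -2 0.25 0 0; 0 -3 0.5 0 0; 0 -3.95 0.8 0 0; 0 -4.9 1.15 0 0; 0 -5.8 1.55 0 0; 0 -6.7 2.05 0 0; 0 -7.55 2.6 0 0; 0 -8.35 3.2 0 0; 0 -9.15 3.85 0 0"
}}

```text
time_s: 15.75
eef_pos: [594.8, 72.4, 142.9]
ee_rot: [-0.0, 1.0, -0.01, -0.0]
force: [-0.2, -0.5, 2.2]
grip_width: -0.001
```

```bash
python3 chk.py side | grep -E "^\[|leaf|cover|case"
```

```text
[594.8  72.4 142.9] [-0.2 -0.5  2.2]
side leaf 0.83 med [591.7 105.3  48.8] lo [510.  66.  45.] hi [683. 141.  52.] n [-0.001  0.003 -1.   ]
side cover 0.85 med [574.2  79.4 170.3] lo [494.  19. 104.] hi [659. 106. 192.] n [ 0.012  0.718 -0.696]
side case 0.67 med [580.7  94.   47.6] lo [492. -13.   3.] hi [700. 157. 188.] n [-0.078  0.127 -0.989]
```

Call:
{"api": "step_arm", "payload": {
  "plan": "0 -0.7 0.7 0 0; 0 -1.4 1.45 0 0; 0 -2 2.25 0 0; 0 -2.6 3.1 0 0; 0 -3.1 3.95 0 0; 0 -3.55 4.85 0 0; 0 -3.95 5.8 0 0; 0 -4.25 6.75 0 0; 0 -4.5 7.7 0 0; 0 -4.7 8.6 0 0"
}}

```text
time_s: 17.15
eef_pos: [595.7, 118.8, 56.6]
ee_rot: [-0.0, 1.0, -0.01, -0.0]
force: [-0.2, 0.0, 1.3]
grip_width: 0.001
```

```bash
python3 chk.py side | grep -E "^\[|leaf|cover|case"
```

```text
[595.7 118.8  56.6] [-0.2  0.   1.3]
side leaf 0.59 med [564.4 139.9  48.7] lo [508. 109.  46.] hi [680. 152.  58.] n [ 0.    -0.07   0.998]
side cover 0.66 med [561.7  81.1  77.7] lo [496.  -7.  64.] hi [692. 156.  88.] n [-0.003 -0.138  0.99 ]
side case 0.71 med [550.8 110.7  67.9] lo [492.  -9.   9.] hi [692. 158.  88.] n [-0.095  0.084  0.992]
```

Call:
{"api": "step_arm", "payload": {
  "plan": "0 0 0.5 0 0; 0 -0.1 1 0 0; 0 -0.1 1.4 0 0; 0 -0.1 1.7 0 0; 0 -0.1 2 0 0; 0 -0.1 2.2 0 0; 0 -0.1 2.2 0 0; 0 -0.1 2.2 0 0"
}}

```text
time_s: 18.35
eef_pos: [595.7, 119.7, 36.3]
ee_rot: [0.0, 1.0, -0.01, -0.0]
force: [-4.4, 0.1, 7.9]
grip_width: -0.002
```

```bash
python3 chk.py side | grep -E "^\[|leaf|cover|case"
```

```text
[595.7 119.7  36.3] [-4.4  0.1  7.9]
side leaf 0.45 med [420.7 113.9  25.3] lo [389.  84.   3.] hi [449. 145.  49.] n [-0.121  0.028 -0.992]
side cover 0.93 med [560.7  81.8  63.8] lo [498.  -7.  60.] hi [693. 157.  67.] n [-0.001  0.002  1.   ]
side case 0.71 med [549.   99.9  62.7] lo [492. -10.   9.] hi [692. 159.  67.] n [-0.087  0.137  0.987]
```

Shut: normal within 0.002 rad, z 63.8, 8 N contact. Up and clear.

Call:
{"api": "step_arm", "payload": {
  "plan": "0 0 0 0 0; 0 0 -0.5 0 0; 0 0 -3 0 0; 0 0 -7 0 0; 0 0 -11.5 0 0; 0 0 -16 0 0; 0 0 -20 0 0; 0 0 -25 0 0; 0 0 -25 0 0; 0 0 -25 0 0"
}}

```text
time_s: 19.75
eef_pos: [596.0, 119.6, 286.1]
ee_rot: [0.0, 1.0, -0.01, 0.001]
force: [-0.5, -0.4, -1.9]
grip_width: -0.005
```

Call:
{"api": "step_arm", "payload": {
  "plan": "-2 3 0 0 0; -4 7 0 0 0; -6 11 0 0 0; -8 15 0 0 0; -10 19 0 0 0; -12 23 0 0 0; -12 27 0 0 0; -12 27 0 0 0; -12 27 0 0 0; -12 27 0 0 0"
}}

```text
time_s: 20.75
eef_pos: [470.2, -146.8, 284.7]
ee_rot: [-0.001, 1.0, -0.01, -0.001]
force: [0.1, -0.2, 1.0]
grip_width: -0.002
```

```bash
python3 chk.py side top | grep -vE "leaf"; python3 - <<'E'
from h import *
im,_=cams.capture("side"); cv2.imwrite("pics/f.png",cv2.resize(im[120:420,150:470,::-1],(640,600)))
E
```

```text
[ 470.2 -146.8  284.7] [ 0.1 -0.2  1. ]
side cover 0.68 med [590.8  80.1  63.9] lo [499.  -5.  60.] hi [694. 155.  67.] n [-0.001  0.002  1.   ]
side case 0.82 med [574.3  91.6  63.1] lo [492.  -9.  10.] hi [693. 159.  67.] n [-0.083  0.111  0.99 ]
side oil 0.69 med [753.9  79.7  60.2] lo [741.  59.  17.] hi [772.  94.  99.] n [ 0.754 -0.624 -0.205]
side tin 0.75 med [420.  113.2  25.8] lo [389.  84.   3.] hi [450. 145.  49.] n [-0.049  0.065 -0.997]
side padlock 0.81 med [597.9 251.1  15.9] lo [574. 229.   0.] hi [643. 272.  20.] n [ 0.055 -0.069  0.996]
top cover 0.69 med [596.7  68.9  64.8] lo [500. -12.  58.] hi [696. 149.  71.] n [ 0.001  0.001 -1.   ]
top case 0.65 med [593.9  66.1  64.7] lo [494. -17.  56.] hi [696. 149.  71.] n [ 0.014  0.002 -1.   ]
top oil 0.77 med [754.6  64.7  72.3] lo [742.  48.  28.] hi [770.  83. 105.] n [-0.952 -0.058  0.302]
top tin 0.87 med [421.8 112.8   5.9] lo [395.  85.  -3.] hi [447. 139.  49.] n [0.021 0.403 0.915]
top padlock 0.79 med [599.6 245.4  17.5] lo [580. 226.  10.] hi [617. 263.  23.] n [0.043 0.037 0.998]
top deburrer 0.28 med [595.9  70.   64.8] lo [499. -10.  58.] hi [695. 149.  71.] n [-0.001 -0.001  1.   ]
```

View pics/f.png

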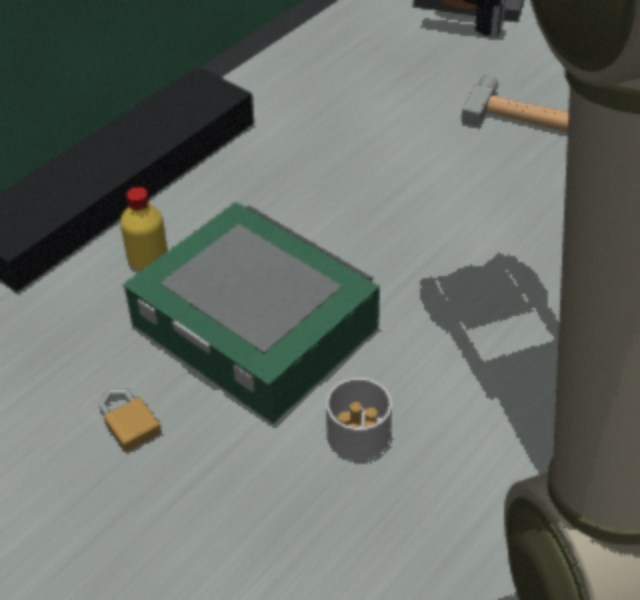

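The case is shut (around (250,300)), nothing around it has moved, and the hand is clear.

```bash
python3 -c "
from h import *
print(workorder.finish_job())"
```

```text
the job is handed in; nothing more can be done
None
```

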